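# Turn the drive shaft round and jog it

### The job

The drive shaft lies the wrong way round in its run-in cradle: turn it end for end and lay it gently back in both V-blocks with its bronze gear next to the grey drive head. Then press the green jog button on the tilted station and hold it well down for at least three seconds without letting up, and let it go. Do not drop the shaft, do not knock the drive head, the yellow guard bar or the hopper, and leave the tray, coupler and gear segment where they are.

Things in the scene. Friction and masses are not known exactly. Their poses are not given: they have to be found in the camera images.
- shaft: Loose drive shaft, 180 mm long, about 0.45 kg: bright steel rod, 22 mm diameter, along its own x. Origin on the axis at mid-length, centre of mass some 20 mm towards the gear. Bronze gear (51 mm over its teeth) at the +x end and black sleeve (32 mm) at the -x end, each 63 to 88 mm from the origin. It starts seated in the V-blocks, gear away from the drive head
- shaft_gear (a point): Centre of the shaft's bronze gear, on the shaft's axis, 75.5 mm from its origin
- cradle: Fixed green base 290 x 90 x 12 mm with two dark V-blocks, z up. Origin on the bench under the middle between the blocks, which stand 45 mm either side along its x, 14 mm thick, 76 mm apart, 69 mm high, notch 40 mm wide at the top. The drive head is at its +x end. A seated shaft lies along x, axis 65 mm above the bench, middle within 11 mm of the cradle's (gear and sleeve just outside the blocks)
- drive_head: Fixed grey gearbox on the cradle's +x end, 60 x 84 mm, top 110 mm above the bench; its dark drive disc faces the shaft, 109 mm from the cradle's origin. This body's origin: foot of the face that looks to the V-blocks, 115 mm from the cradle's origin and 12 mm above the bench
- jog_top (a point): Centre of the top of the green jog button, 60 mm diameter, on the face of the tilted station; its z axis points straight out of the button, 35 degrees from vertical; its x axis points up the slope. It is pressed along -z and moves with the button
- jog (a joint): How far the jog button is pressed, in m: 0 released, 0.008 fully down, counts as well down beyond 0.005. A spring pushes it back; fully down takes about 6 N
- console: Fixed tilted jog station: a grey box 180 (along the slope) x 200 x 45 mm with its face tilted 35 degrees, the low edge towards its own -x. Origin on the bench under the middle of the face, which is 100 mm above the bench there; the button is in the middle of the face
- guard: Fixed yellow guard hoop of 16 mm round bar. Two posts rise square from the sloping face, 88 mm either side and 75 mm up the slope from the button's axis, to a cross bar 125 mm out from the face. The bar hangs almost straight above the button, so press along the button's own axis. Origin at the middle of the sloping face, z out of the face, x up the slope
- hopper: Fixed blue parts hopper, 140 x 140 x 100 mm, with a brass funnel 164 mm wide set in it, rim 158 mm above the bench. Origin under its centre. Stays out of the work
- tray: Loose blue plastic bolt tray with bolts, 110 x 170 x 45 mm, origin under its centre. Bystander
- coupler: Loose black hydraulic quick coupler lying on the bench, 100 mm long along its x, 44 mm thick, origin at its middle, 22 mm above the bench. Bystander
- gear_segment: Loose worn bronze gear segment lying flat, about 90 mm long and 16 mm thick, origin on the bench near its middle. Bystander
There are look-alikes about, which are no part of the job. There is more than one size of the shaft; the job needs the middle-sized.

How it is judged:
By the outcome, as a careful person would: the job done as asked, in the order asked, and still so for the second after the job is handed in, with the robot touching nothing.
It also fails if it takes over 61 s, if anything falls off the work surface, if the arm or the gripper's body presses on something with over 40 N, if the wrist force passes 120 N, or if a joint passes its speed limit or range.

### The arm

A 6-joint arm with a two-finger parallel gripper is mounted at the origin on the work surface. World frame = base frame: x ahead of the robot, y to its left, z up, the work surface at z = 0. Lengths are in m, angles in rad, forces in N, time in s.
With the tool pointing down it reaches from about 0.2 to 0.875 m from the base axis. Payload 3.4 kg.
Tool frame: the origin (TCP) lies midway between the tips of the shut fingers; the grasp point (between the pads) lies arm.grip_depth behind it (arm.grip_depth is the distance from the TCP to the grasp point, in m); z points along the fingers, y is the line along which they close (so a half turn about z gives the same grasp; the last joint's range is limited). The gripper opens to 94 mm and grips with 3 to 60 N. Pads are 16 mm wide; open, the fingers measure 119 mm over their backs; the gripper's body (75 mm by 177 mm) begins 78 mm behind the grasp point.
Start: joints at [-1.453, 0.276, 1.505, -0, 1.361, -0.121], TCP at [0.136, -0.559, 0.205] pointing down, gripper open.
Joint ranges: [-2.89, 2.89], [-0.75, 2.08], [0.22, 2.7], [-1.18, 4.32], [0.11, 2.71], [-2.7, 2.7]. Speed limits (rad/s): [2.57, 2.57, 3.14, 3.14, 3.14, 3.14].

### API

Orientations are given as a unit quaternion [x, y, z, w].
In Python, from station import read_state, get_image, camera_model, arm, nets gives the robot as it stands.
- The arm moves only by the shell command python3 -m crank 'ROWS' [OPENING] [FORCE]. ROWS is JSON, a list of rows, each a list of 2 entries, a list of its own where there are three numbers: the shift along the tool's x, y, z normalised to -1 to 1, where 1 is 0.75 m, then the turn about the tool's z normalised to -1 to 1, where 1 is pi/2 rad. In form: [[[x, y, z], yaw], ...]. A call has 1 to 8 rows; each row is the pose to reach, as a shift and turn from the pose commanded when the call began, along the tool's axes at that moment; what a row does not reach only later rows make up. A row lasts 1/8 s, in which the tool goes at most 62.5 mm and 10.7 degrees, less where a joint would pass 70% of its speed; a pose out of reach is approached as far as the arm can. A call with a number of a shift or a turn outside -1 to 1 is refused whole. A call with a gripper value outside its range is refused whole. OPENING is the closure, from 0 (fully open) to 1 (shut), set as the call begins (- or left out, the last holds). The fingers move at their own pace and stop on an object; FORCE is the grip in N (left out, the last holds). Time passes only in rows, so rows that repeat a pose let the fingers close. It gives the time, the measured TCP pose, the force, the opening and the grip force at its end, in the units of the state.
- read_state(): the state, without advancing time (a new reading comes with each control period).
- get_image(name): name is "scene" or "top" or "wrist"; returns the picture (384x512x3 uint8, red, green, blue); there is no depth.
- camera_model(name): a dict with "fovy" (degrees; the focal length in pixels is half the picture's height over the tangent of half this angle, whatever the lens; pixels are square), "cx", "cy" (the principal point, pixels), "D" ([k1, k2, p1, p2, k3] as OpenCV has them; the pictures are not rectified), "R" (3x3) and "t" (3): a world point X has camera coordinates R X + t; the wrist camera has in their place "tool_from_camera" (4x4, takes a point from camera to tool coordinates, whose origin is the TCP and whose axes are the flange's). Camera axes: x right, y down, z forward; pixel columns grow to the right and rows downward; lengths in m; the calibration is good to about 2 mm. A picture is of the moment at which its call begins: read the wrist's pose just before it. camera_model takes no time and is no camera call.
- arm.job_done(): hands the job in; it is judged then, once.
Trained networks look in the newest picture that a camera, given by its name, has taken for a name from the list of things; names that differ only in an ending like _2 or _b are one class to them, and where a whole thing is asked for, a point or a joint stands for the part that bears it (a point fixed in the world has none). Each returns a list of dicts, best first, with "conf" (0 to 1); they miss things now and then, are a little off and sometimes report something else, mostly with a low value. They report only what shows in the picture. A call takes as long as a camera call. They do not tell look-alikes from the thing itself.
- nets.trace(name, camera): "pixels" (384x512 bool, what is visible of it) and "box" ([left, top, width, height] in pixels, round what is visible of it).
The state is a dict: "clock": time; "joint_positions": joint angles; "joint_vel": joint speeds; "joint_efforts": joint torques, N m; "tool_pos": TCP position; "eef_rot": TCP orientation; "ft_force": force on the tool from outside, world axes, zero at the start; "moment": the same for the moment, N m; "finger_gap": finger opening in m; "finger_force": force on a finger pad.
Only numpy, scipy, OpenCV 4.12 (cv2) and the standard library are available. Lean on these libraries where they do the work, as an engineer would, in place of code of your own. Each camera call takes 0.05 s, during which the arm holds its last target. There are 200 camera calls.

## Working session

There is one attempt and no reset: what is moved stays moved. The work goes in short steps, Python scripts to look and compute and a shell command to move; the robot and the scene stay as the last step left them, time stands still between calls to the robot, and variables do not carry over. Pictures are saved under pics/ and viewed, at most 10 in all, crops included, and the job is handed in when it is done.

```bash
ls; mkdir -p pics
python3 - <<'E'
from station import *
import cv2, numpy as np
s=read_state(); print(s['clock'],s['tool_pos'],s['eef_rot'],arm.grip_depth)
a=get_image("scene"); b=get_image("top")
cv2.imwrite("pics/a.png",np.vstack([cv2.resize(a,(400,300)),cv2.resize(b,(400,300))])[:,:,::-1])
cv2.imwrite("pics/top.png",cv2.resize(b,(800,600))[:,:,::-1]); cv2.imwrite("pics/scene.png",cv2.resize(a,(800,600))[:,:,::-1])
for c in("scene","top"):
  m=camera_model(c); print(c,m)
  for n in("shaft","cradle","drive_head","jog_top","console","guard","hopper"):
    for r in nets.trace(n,c)[:4]:
      ys,xs=np.nonzero(r["pixels"]); print(n,round(r["conf"],2),r["box"],xs.mean().round(1),ys.mean().round(1),len(xs))
E
```

```text
pics
0.0 [ 0.1359417  -0.55813226  0.20463116] [ 9.92876633e-01  1.19143613e-01 -8.88687183e-06 -8.89478244e-04] 0.0188
scene {'fovy': 50.34372486569515, 'cx': 256.9223507094745, 'cy': 187.12301094884762, 'D': array([-0.01000154,  0.        ,  0.        ,  0.        ,  0.        ]), 'R': array([[ 0.64104963,  0.76740182, -0.01223994],
       [ 0.66091068, -0.56005961, -0.49953009],
       [-0.3901954 ,  0.31213407, -0.86621006]]), 't': array([-0.31025792, -0.29404968,  1.36350076])}
shaft 0.98 [138.7, 203.2, 65.2, 44.4] 172.8 226.8 745
shaft 0.83 [51.1, 174.7, 94.6, 47.6] 91.9 196.4 1231
shaft 0.69 [229.0, 238.4, 35.8, 44.9] 246.3 257.4 464
cradle 0.92 [98.9, 207.2, 120.2, 77.8] 151.9 248.6 3188
drive_head 0.86 [97.1, 234.1, 48.7, 43.9] 119.9 255.7 1331
jog_top 0.67 [340.7, 114.0, 20.1, 19.4] 349.1 123.2 339
console 0.83 [318.3, 66.2, 76.4, 108.5] 355.8 131.1 4955
console 0.45 [319.1, 190.6, 86.7, 91.9] 361.1 234.0 5014
console 0.31 [191.4, 306.7, 81.8, 74.6] 231.4 346.4 3702
console 0.2 [98.7, 235.3, 42.5, 43.9] 120.2 255.7 1242
guard 0.76 [348.6, 63.8, 41.6, 77.9] 365.0 100.6 736
h
[... 375 characters left out ...]
36807, 0.515752  , 1.05816276])}
shaft 0.73 [340.4, 282.2, 98.9, 49.6] 395.2 307.1 1499
shaft 0.58 [315.7, 202.1, 71.5, 23.6] 346.6 212.4 760
shaft 0.57 [295.8, 126.3, 11.3, 49.3] 301.1 155.5 356
cradle 0.55 [304.8, 197.0, 115.2, 41.2] 366.6 217.2 3153
cradle 0.52 [115.0, 172.7, 26.0, 21.7] 128.7 183.3 489
cradle 0.19 [315.1, 199.2, 68.8, 23.7] 346.1 212.3 731
drive_head 0.9 [383.9, 200.8, 43.1, 38.2] 403.7 219.3 1186
drive_head 0.18 [221.0, 148.5, 25.4, 27.9] 232.0 164.0 435
jog_top 0.68 [114.3, 173.2, 24.7, 23.3] 128.3 183.9 435
console 0.66 [69.2, 133.0, 107.8, 96.8] 124.2 182.5 6078
guard 0.95 [76.2, 137.7, 61.8, 75.9] 108.1 175.5 880
hopper 0.82 [180.6, 51.3, 61.3, 79.9] 212.5 90.2 4108
```

Run:
```python
from station import *
print(camera_model("wrist"),read_state()["clock"])
```

```text
{'fovy': 68.40567092778132, 'cx': 249.67545829849706, 'cy': 190.73423968372396, 'D': array([0.02324689, 0.        , 0.        , 0.        , 0.        ]), 'tool_from_camera': array([[-7.78550325e-04, -9.72854986e-01, -2.31414281e-01,
         6.64948169e-02],
       [ 9.99999547e-01, -6.30622956e-04, -7.13202679e-04,
        -5.42943581e-04],
       [ 5.47907625e-04, -2.31414731e-01,  9.72855037e-01,
        -1.78888542e-01],
       [ 0.00000000e+00,  0.00000000e+00,  0.00000000e+00,
         1.00000000e+00]])} 0.8
```

View pics/top.png

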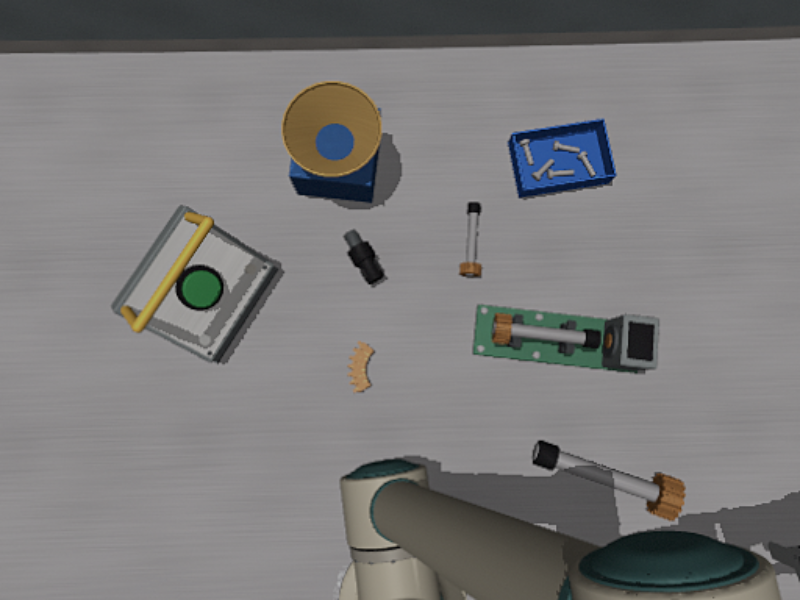

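View pics/scene.png

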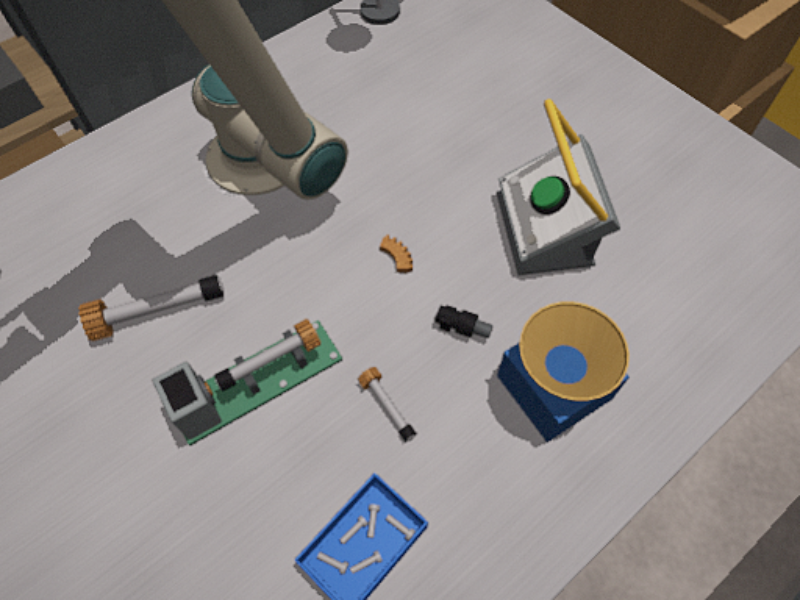

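The top view shows the middle shaft seated in the cradle, gear at 800-scale pixel (505,328) and sleeve at (592,338). The drive head is on the right at (632,342). The console is at the left with its button at (200,287), low edge facing the robot. The other two shafts, at (472,240) and (610,478), are the look-alikes.

```bash
cat > h.py <<'E'
from station import *
import cv2, numpy as np
from scipy.spatial.transform import Rotation as Ro
from scipy.optimize import least_squares
def cam(c,s=None):
    m=camera_model(c); f=192/np.tan(np.radians(m["fovy"]/2))
    K=np.array([[f,0,m["cx"]],[0,f,m["cy"]],[0,0,1]])
    if c=="wrist":
        T=np.array(m["tool_from_camera"]); W=np.eye(4); W[:3,:3]=Ro.from_quat(s["eef_rot"]).as_matrix(); W[:3,3]=s["tool_pos"]
        T=np.linalg.inv(W@T); R,t=T[:3,:3],T[:3,3]
    else: R,t=np.array(m["R"]),np.array(m["t"])
    return K,np.array(m["D"]),R,t
def proj(C,X):
    K,D,R,t=C; return cv2.projectPoints(np.atleast_2d(X).astype(float),cv2.Rodrigues(R)[0],t,K,D)[0][:,0]
def back(C,p,z):
    K,D,R,t=C; u=cv2.undistortPoints(np.array(p,float).reshape(-1,1,2),K,D)[:,0]
    d=np.c_[u,np.ones(len(u))]@R; o=-R.T@t
    return o+d*((z-o[2])/d[:,2])[:,None]
E
python3 - <<'E'
from h import *
T=cam("top");S=cam("scene")
k=.64
a=back(T,np.array([[505,328],[592,338]])*k,.07);print("gear,sleeve top",a)
b=back(S,np.array([[308,335],[225,379]])*k,.07);print("scene",b)
d=a[0]-a[1];print("len",np.linalg.norm(d),np.degrees(np.arctan2(d[1],d[0])))
print("base corners top",back(T,np.array([[477,305],[474,354],[656,372],[484,310],[480,349]])*k,.012))
print("base scene",back(S,np.array([[341,357],[318,322],[190,443]])*k,.012))
# button: triangulate
from cv2 import triangulatePoints
def tri(p,q):
    u=[cv2.undistortPoints(np.array(x,float).reshape(1,1,2),C[0],C[1])[0].T for x,C in((p,T),(q,S))]
    X=triangulatePoints(np.c_[T[2],T[3]],np.c_[S[2],S[3]],*u)[:,0];return X[:3]/X[3]
print("button",tri((128.3,183.9),(349.5,123.5)))
print("bar ends",tri(np.array([137,327])*k,np.array([549,103])*k),tri(np.array([208,221])*k,np.array([602,214])*k))
print("shaft gear tri",tri(np.array([502,328])*k,np.array([308,335])*k))
s=read_state();M=Ro.from_quat(s["eef_rot"]).as_matrix();print(M.round(3),s["joint_positions"])
E
python3 -m crank --help 2>&1 | head -5
```

```text
gear,sleeve top [[ 0.44789013 -0.18336264  0.07      ]
 [ 0.42769558 -0.32829155  0.07      ]]
scene [[ 0.45466269 -0.17849396  0.07      ]
 [ 0.43221954 -0.32767924  0.07      ]]
len 0.14632911154440142 82.0674191556167
base corners top [[ 0.49570422 -0.14611499  0.012     ]
 [ 0.40857925 -0.13691213  0.012     ]
 [ 0.36994497 -0.45417181  0.012     ]
 [ 0.48640892 -0.15820779  0.012     ]
 [ 0.41713549 -0.14790827  0.012     ]]
base scene [[ 0.49817949 -0.14892343  0.012     ]
 [ 0.41671278 -0.13904234  0.012     ]
 [ 0.46118184 -0.4299486   0.012     ]]
button [0.52149193 0.31606591 0.11056031]
bar ends [0.44603138 0.36460733 0.24254769] [0.62902028 0.30393264 0.16049078]
shaft gear tri [ 0.44964113 -0.1783691   0.06172394]
[[ 0.972  0.237  0.   ]
 [ 0.237 -0.972 -0.   ]
 [-0.     0.    -1.   ]] [-1.45297830e+00  2.75824598e-01  1.50488641e+00  1.45039953e-05
  1.36069096e+00 -1.20998943e-01]
invalid input: not JSON, or not a number
```

```bash
python3 -m crank '[[[0.49,-0.303,-0.133],-0.76],[[0.49,-0.303,-0.133],-0.76],[[0.49,-0.303,-0.133],-0.76],[[0.49,-0.303,-0.133],-0.76],[[0.49,-0.303,-0.133],-0.76],[[0.49,-0.303,-0.133],-0.76],[[0.49,-0.303,-0.133],-0.76],[[0.49,-0.303,-0.133],-0.76]]' 0
python3 - <<'E'
from h import *
s=read_state(); a=get_image("wrist"); print(s["clock"],s["tool_pos"],s["joint_positions"],np.abs(s["joint_vel"]).max())
cv2.imwrite("pics/w1.png",cv2.resize(a,(800,600))[:,:,::-1]); np.save("w1.npy",a)
C=cam("wrist",s)
for n in("shaft","cradle","drive_head"):
    for r in nets.trace(n,"wrist")[:2]:
      ys,xs=np.nonzero(r["pixels"]); print(n,round(r["conf"],2),r["box"],xs.mean().round(1),ys.mean().round(1),len(xs))
E
```

```text
clock: 1.8
tool_pos: [0.4419, -0.2484, 0.3064]
eef_rot: [0.752, 0.659, 0.001, 0.001]
ft_force: [0.8, -1.0, -0.6]
finger_gap: 0.094
finger_force: 0.0
1.8 [ 0.44190531 -0.24839157  0.30636237] [-6.50322887e-01  1.28418555e-01  1.45240405e+00  1.17011605e-03
  1.55826454e+00 -5.17932082e-01] 0.08086455839504351
shaft 0.82 [228.4, 112.5, 41.4, 119.3] 247.7 162.7 2126
shaft 0.75 [309.6, 69.2, 88.7, 29.7] 347.7 81.4 1442
cradle 0.81 [220.7, 95.7, 54.1, 173.0] 247.6 189.0 7070
drive_head 0.73 [219.9, 228.2, 54.1, 45.1] 247.5 251.0 2206
```

View pics/w1.png

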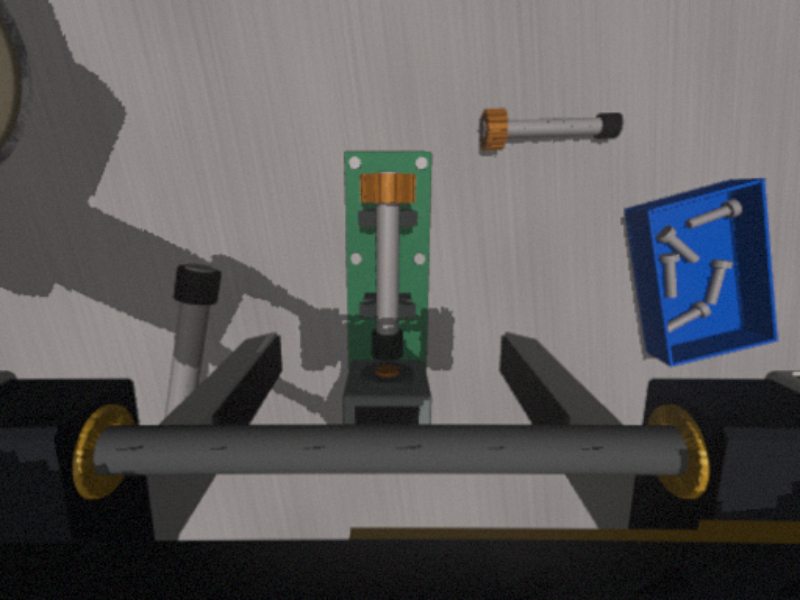

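The wrist view shows the cradle nearly upright in the picture. The gear is at (388,188), the V-blocks at rows 218 and 303, the sleeve at (387,343), and the head below that.

Run:
```python
from h import *
s=read_state(); C=cam("wrist",s);k=.64
p=np.array([[388,189],[387.5,210],[387,320],[387,345]])*k
print("axis pts z.07",back(C,p,.072).round(4))
print("gear outer/inner top z .09",back(C,np.array([[388,173],[388,203]])*k,.085).round(4))
print("blocks z.069 (outer ends)",back(C,np.array([[365,212],[412,212],[365,297],[412,297]])*k,.069).round(4))
print("base corners",back(C,np.array([[346,152],[432,152]])*k,.012).round(4))
print("head top far edge",back(C,np.array([[347,363],[430,363],[343,398],[431,398]])*k,.11).round(4))
print(Ro.from_quat(s["eef_rot"]).as_matrix().round(3))
```

```text
axis pts z.07 [[ 0.4456 -0.1815  0.072 ]
 [ 0.4425 -0.1998  0.072 ]
 [ 0.4273 -0.3034  0.072 ]
 [ 0.4236 -0.3287  0.072 ]]
gear outer/inner top z .09 [[ 0.4475 -0.1683  0.085 ]
 [ 0.444  -0.1934  0.085 ]]
blocks z.069 (outer ends) [[ 0.4217 -0.1988  0.069 ]
 [ 0.4646 -0.2049  0.069 ]
 [ 0.4094 -0.2784  0.069 ]
 [ 0.4543 -0.2847  0.069 ]]
base corners [[ 0.4082 -0.139   0.012 ]
 [ 0.4947 -0.1512  0.012 ]]
head top far edge [[ 0.3877 -0.3273  0.11  ]
 [ 0.4618 -0.3377  0.11  ]
 [ 0.3786 -0.3605  0.11  ]
 [ 0.4586 -0.3718  0.11  ]]
[[ 0.139  0.99  -0.001]
 [ 0.99  -0.139 -0.   ]
 [-0.    -0.001 -1.   ]]
```

```bash
python3 -m crank '[[[0.013,-0.0076,0.08],0],[[0.013,-0.0076,0.15],0],[[0.013,-0.0076,0.22],0],[[0.013,-0.0076,0.248],0],[[0.013,-0.0076,0.248],0]]'
python3 - <<'E'
from h import *
s=read_state(); a=get_image("wrist"); C=cam("wrist",s); print(s["clock"],s["tool_pos"],s["ft_force"])
P=s["tool_pos"]; M=Ro.from_quat(s["eef_rot"]).as_matrix()
b=cv2.resize(a,(800,600))
for x in np.linspace(-.02,.02,5):
    X=P+M@[x,0,P[2]-.065]; u=proj(C,X)[0]/.64; cv2.circle(b,(int(u[0]),int(u[1])),4,(255,0,0),-1)
cv2.imwrite("pics/w2.png",b[:,:,::-1])
E
```

```text
clock: 2.62
tool_pos: [0.4325, -0.2409, 0.1173]
eef_rot: [0.755, 0.655, -0.001, -0.002]
ft_force: [0.4, -0.4, 0.5]
finger_gap: 0.0942
finger_force: 0.0
2.625 [ 0.43252098 -0.2409342   0.11731635] [ 0.37267604 -0.3924997   0.52194328]
```

View pics/w2.png

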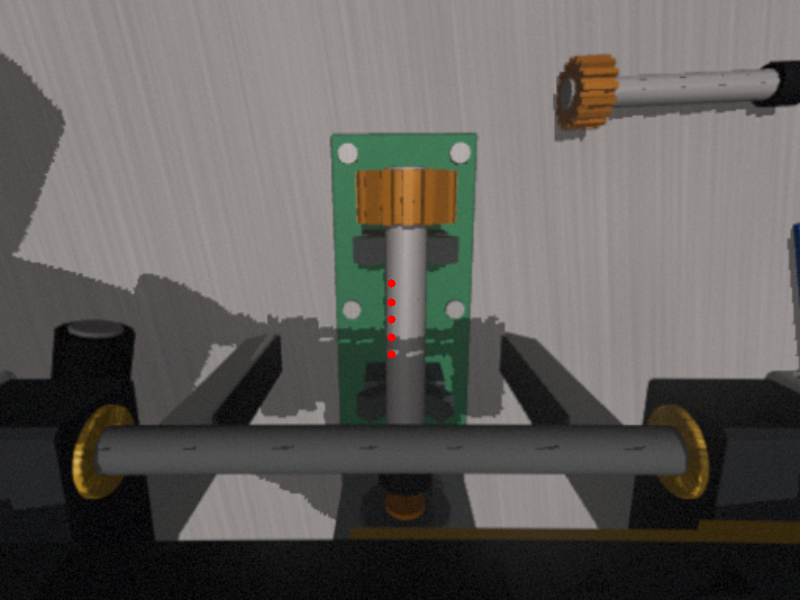

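The rod axis is at column 406 and my projected grasp line is at column 391, so the shaft lies about 8 mm further along tool +y. The block nearest the gear is at row 233-268, the gear at row 168-225.

Run:
```python
from h import *
s=read_state(); C=cam("wrist",s);k=.64
P=s["tool_pos"]; M=Ro.from_quat(s["eef_rot"]).as_matrix(); print(s["clock"],P,np.abs(s["joint_vel"]).max(),M.round(3)[:,0])
f=lambda p,z:(print(((back(C,np.array(p)*k,z)-P)@M*1000).round(1)))
f([[406,240],[405.5,345]],.072)
f([[406,169],[406,227]],.085)   # gear outer, inner
f([[405,133],[333,135],[476,133]],.012)
f([[372,233],[372,362],[440,362]],.069)
```

```text
2.675 [ 0.43386341 -0.24159657  0.11881603] 0.03989965268615413 [0.14 0.99 0.  ]
[[ 44.    7.6  46.8]
 [-12.4   7.7  46.8]]
[[78.   6.9 33.8]
 [51.5  7.1 33.8]]
[[102.7   8.6 106.8]
 [101.5 -35.3 106.9]
 [102.5  51.8 106.8]]
[[ 47.3  -9.8  49.9]
 [-23.4 -10.5  49.8]
 [-23.4  26.9  49.8]]
```

```bash
python3 -m crank '[[[0.0093,0.01,0.0],0],[[0.0093,0.01,0.04],0],[[0.0093,0.01,0.08],0],[[0.0093,0.01,0.097],0],[[0.0093,0.01,0.097],0],[[0.0093,0.01,0.097],0]]'
python3 - <<'E'
from h import *
s=read_state(); a=get_image("wrist"); C=cam("wrist",s); print(s["clock"],s["tool_pos"],s["ft_force"],s["joint_positions"])
P=s["tool_pos"]; M=Ro.from_quat(s["eef_rot"]).as_matrix()
b=cv2.resize(a,(800,600))
for x in np.linspace(-.02,.02,5):
    X=P+M@[x,0,P[2]-.065]; u=proj(C,X)[0]/.64; cv2.circle(b,(int(u[0]),int(u[1])),4,(255,0,0),-1)
cv2.imwrite("pics/w3.png",b[:,:,::-1])
E
```

```text
clock: 3.42
tool_pos: [0.4445, -0.2353, 0.0477]
eef_rot: [0.754, 0.657, 0.0, 0.001]
ft_force: [0.2, 0.1, 0.4]
finger_gap: 0.0939
finger_force: 0.0
3.425 [ 0.44449676 -0.23534719  0.04765266] [0.17909544 0.12537708 0.4095977 ] [-6.25355678e-01  3.12451525e-01  1.89206585e+00 -2.18530230e-05
  9.34480938e-01 -4.87201223e-01]
```

View pics/w3.png

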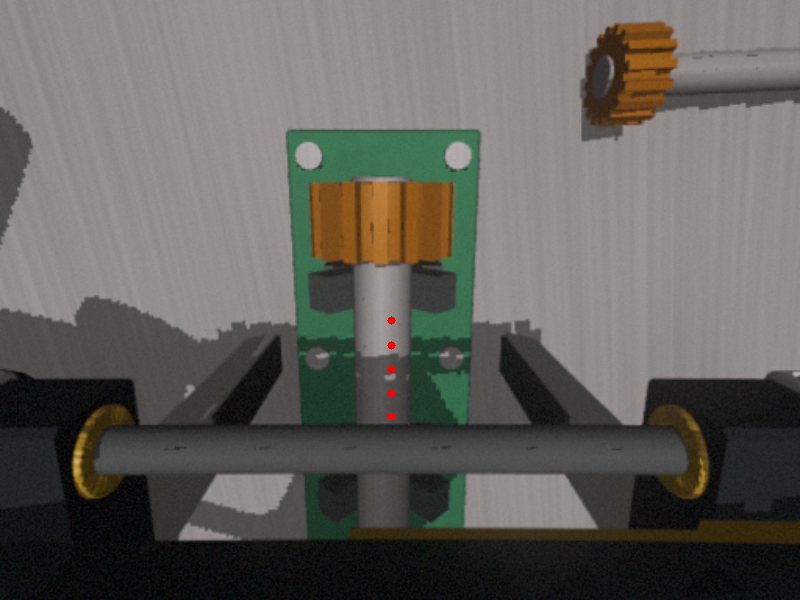

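The rod is at columns 355-410 (centre 382), so it's about 3 mm to tool -y of the grasp line. The fingers stand clear on both sides, between the blocks.

```bash
python3 -m crank '[[[0,-0.0045,0],0],[[0,-0.0045,0],0],[[0,-0.0045,0],0]]' 0 35; python3 -m crank '[[[0,0,0],0],[[0,0,0],0],[[0,0,0],0],[[0,0,0],0],[[0,0,0],0],[[0,0,0],0]]' 1 35
python3 - <<'E'
from h import *
s=read_state();get_image("wrist");C=cam("wrist",s);P=s["tool_pos"];M=Ro.from_quat(s["eef_rot"]).as_matrix();print(P,s["joint_positions"])
f=lambda p,z:(print(((back(C,np.array(p)*.64,z)-P)@M*1000).round(1)))
f([[382,182],[382,264]],.085); f([[383,131]],.012)
E
```

```text
clock: 3.85
tool_pos: [0.4401, -0.2343, 0.0467]
eef_rot: [0.754, 0.657, 0.0, 0.0]
ft_force: [0.2, -0.7, -0.6]
finger_gap: 0.0939
finger_force: 0.0
clock: 4.6
tool_pos: [0.4401, -0.2342, 0.0465]
eef_rot: [0.754, 0.657, -0.0, 0.0]
ft_force: [-0.2, -0.6, -0.4]
finger_gap: 0.0374
finger_force: 0.0
[ 0.44008188 -0.23421417  0.04645432] [-6.28700654e-01  3.09547796e-01  1.90077250e+00 -6.68888962e-05
  9.31231375e-01 -4.90460838e-01]
[[ 70.5  -3.  -38.6]
 [ 45.1  -3.1 -38.5]]
[[94.5 -3.7 34.4]]
```

```bash
python3 -m crank '[[[0,0,0],0],[[0,0,0],0],[[0,0,0],0],[[0,0,0],0]]'
```

```text
clock: 5.15
tool_pos: [0.4413, -0.2346, 0.0467]
eef_rot: [0.754, 0.656, 0.001, 0.001]
ft_force: [5.6, 1.3, -2.8]
finger_gap: 0.0214
finger_force: 35.0
```

```bash
python3 -m crank '[[[0,0,-0.02],0],[[0,0,-0.05],0],[[0,0,-0.09],0],[[0,0,-0.13],0],[[0,0,-0.17],0],[[0,0,-0.187],0],[[0,0,-0.187],0]]'
python3 - <<'E'
from h import *
s=read_state();a=get_image("wrist");cv2.imwrite("pics/w4.png",a[:,:,::-1]);print(s["tool_pos"],s["finger_gap"],s["moment"],s["joint_positions"])
E
```

```text
clock: 6.02
tool_pos: [0.4393, -0.234, 0.1864]
eef_rot: [0.754, 0.657, -0.0, -0.001]
ft_force: [-0.2, -0.4, -5.7]
finger_gap: 0.0212
finger_force: 35.0
[ 0.43927746 -0.23401285  0.18636993] 0.021196588423174536 [ 0.01292462 -0.06329745  0.02005956] [-6.28866648e-01  1.72540662e-01  1.69383723e+00 -6.67631055e-04
  1.27639325e+00 -4.90475417e-01]
```

View pics/w4.png

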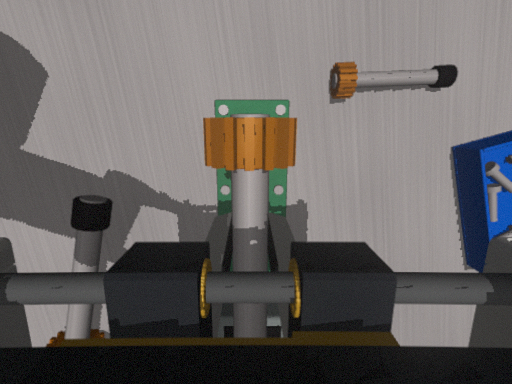

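```bash
python3 -m crank '[[[-0.01,0,0],0.06],[[-0.02,0,0],0.16],[[-0.03,0,0],0.27],[[-0.04,0,0],0.38],[[-0.051,0,0],0.49],[[-0.051,0,0],0.6],[[-0.051,0,0],0.71],[[-0.051,0,0],0.8]]'
python3 -m crank '[[[0,0,0],0.11],[[0,0,0],0.22],[[0,0,0],0.33],[[0,0,0],0.44],[[0,0,0],0.55],[[0,0,0],0.66],[[0,0,0],0.76],[[0,0,0],0.82]]'
python3 -m crank '[[[0,0,0],0.1],[[0,0,0],0.2],[[0,0,0],0.3],[[0,0,0],0.36],[[0,0,0],0.38],[[0,0,0],0.38],[[0,0,0],0.38]]'
python3 - <<'E'
from h import *
s=read_state();M=Ro.from_quat(s["eef_rot"]).as_matrix();print(s["joint_positions"],np.degrees(np.arctan2(M[1,0],M[0,0])),M.round(4),np.array([.4355,-.2722,.0467])-s["tool_pos"],((np.array([.4355,-.2722,.0467])-s["tool_pos"])@M/.75))
E
```

```text
clock: 7.08
tool_pos: [0.4335, -0.2713, 0.1846]
eef_rot: [0.996, 0.085, -0.002, -0.001]
ft_force: [-0.9, 0.1, -4.7]
finger_gap: 0.0212
finger_force: 35.0
clock: 8.07
tool_pos: [0.4335, -0.2713, 0.1846]
eef_rot: [0.848, -0.529, -0.002, -0.0]
ft_force: [0.3, 0.6, -4.6]
finger_gap: 0.0213
finger_force: 35.0
clock: 8.95
tool_pos: [0.4346, -0.272, 0.1863]
eef_rot: [-0.657, 0.754, 0.0, -0.0]
ft_force: [-0.7, 1.5, -4.8]
finger_gap: 0.021
finger_force: 35.0
[-6.94878002e-01  1.94740209e-01  1.66517880e+00 -1.52121620e-04
  1.28243588e+00  2.58425781e+00] -97.87816653878438 [[-1.371e-01 -9.906e-01 -7.000e-04]
 [-9.906e-01  1.371e-01  4.000e-04]
 [-3.000e-04  7.000e-04 -1.000e+00]] [ 0.00092148 -0.0002233  -0.13960903] [ 1.78530854e-04 -1.39262994e-03  1.86144369e-01]
```

```bash
python3 -m crank '[[[0,-0.001,0.03],0],[[0,-0.001,0.06],0],[[0,-0.001,0.09],0],[[0,-0.001,0.12],0],[[0,-0.001,0.133],0],[[0,-0.001,0.133],0],[[0,-0.001,0.133],0]]'
python3 - <<'E'
from h import *
s=read_state();a=get_image("wrist");cv2.imwrite("pics/w5.png",cv2.resize(a,(800,600))[:,:,::-1]);print(s["tool_pos"])
E
```

```text
clock: 9.82
tool_pos: [0.4362, -0.2728, 0.0878]
eef_rot: [-0.657, 0.754, -0.001, 0.0]
ft_force: [0.2, -0.8, -4.4]
finger_gap: 0.0214
finger_force: 35.0
[ 0.43622575 -0.27277434  0.08782893]
```

View pics/w5.png

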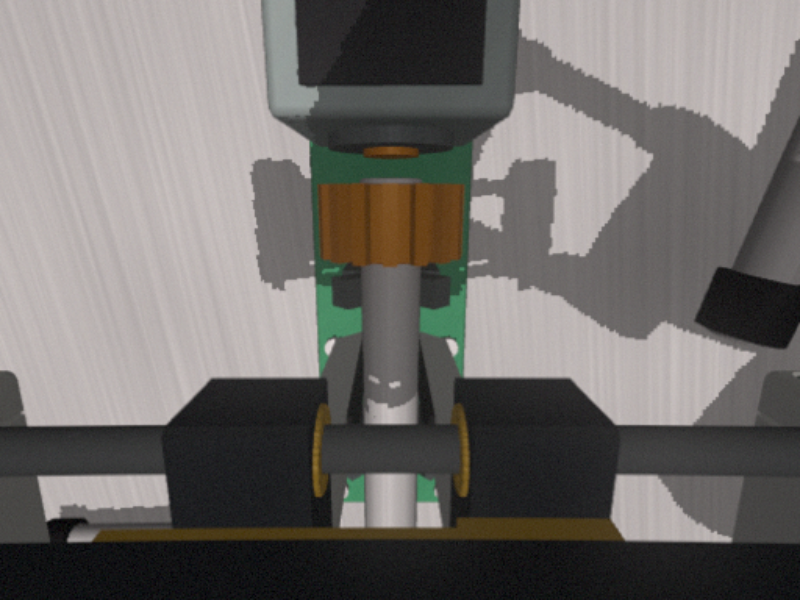

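The gear (rows 182-265) sits between the drive disc and the block (265-308), with rod and block both centred on column 391. It's safe to lower.

```bash
python3 -m crank '[[[0,0,0.015],0],[[0,0,0.03],0],[[0,0,0.04],0],[[0,0,0.046],0],[[0,0,0.048],0],[[0,0,0.048],0]]'
python3 -m crank '[[[0,0,0.002],0],[[0,0,0.004],0],[[0,0,0.0055],0],[[0,0,0.0055],0]]'
```

```text
clock: 10.62
tool_pos: [0.4357, -0.2723, 0.051]
eef_rot: [-0.657, 0.754, -0.0, 0.0]
ft_force: [0.6, 0.2, -3.6]
finger_gap: 0.0213
finger_force: 35.0
clock: 11.12
tool_pos: [0.4358, -0.2724, 0.0469]
eef_rot: [-0.657, 0.754, -0.0, 0.0]
ft_force: [0.7, 0.3, -3.6]
finger_gap: 0.0211
finger_force: 35.0
```

```bash
python3 -m crank '[[[0,0,0.001],0],[[0,0,0.001],0],[[0,0,0.001],0]]'; python3 -m crank '[[[0,0,0.001],0],[[0,0,0.001],0],[[0,0,0.001],0]]'
```

```text
clock: 11.5
tool_pos: [0.4361, -0.2725, 0.0466]
eef_rot: [-0.657, 0.754, -0.001, 0.0]
ft_force: [0.4, 0.4, 0.3]
finger_gap: 0.0211
finger_force: 35.0
clock: 11.88
tool_pos: [0.4362, -0.2725, 0.0465]
eef_rot: [-0.657, 0.754, -0.001, 0.0]
ft_force: [-0.4, 1.6, 6.5]
finger_gap: 0.0209
finger_force: 35.0
```

```bash
python3 -m crank '[[[0,0,0],0],[[0,0,0],0],[[0,0,0],0],[[0,0,0],0]]' 0.72 10; python3 -m crank '[[[0,0,0],0],[[0,0,0],0],[[0,0,0],0],[[0,0,-0.03],0],[[0,0,-0.08],0],[[0,0,-0.16],0],[[0,0,-0.24],0],[[0,0,-0.3],0]]' 0.3
python3 - <<'E'
from h import *
s=read_state();a=get_image("wrist");b=get_image("top");print(s["tool_pos"],s["joint_positions"])
cv2.imwrite("pics/w6.png",np.hstack([cv2.resize(a,(400,300)),cv2.resize(b[150:270,280:440],(400,300))])[:,:,::-1])
E
```

```text
clock: 12.38
tool_pos: [0.4354, -0.2722, 0.0451]
eef_rot: [-0.657, 0.754, 0.0, -0.0]
ft_force: [0.3, -0.8, 0.4]
finger_gap: 0.026
finger_force: 0.0
clock: 13.38
tool_pos: [0.4359, -0.2724, 0.2733]
eef_rot: [-0.657, 0.754, -0.002, 0.0]
ft_force: [0.8, -0.1, -1.0]
finger_gap: 0.0659
finger_force: 0.0
[ 0.4358534  -0.27242793  0.27325951] [-6.93998582e-01  1.49245810e-01  1.50649000e+00 -9.02411167e-05
  1.48278728e+00  2.58572253e+00]
```

View pics/w6.png

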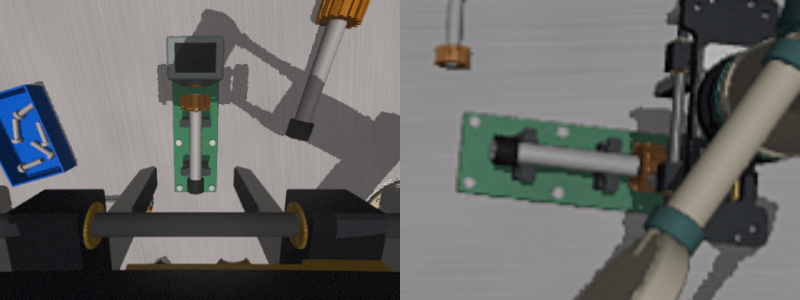

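The shaft is now seated in both blocks, gear just outside the block at the head end and sleeve outside the other. Next is the jog station, so I'll lift, unwind the wrist and work out the console's heading.

```bash
python3 -m crank '[[[0,0,-0.04],-0.11],[[0,0,-0.08],-0.22],[[0,0,-0.12],-0.33],[[0,0,-0.16],-0.44],[[0,0,-0.16],-0.55],[[0,0,-0.16],-0.66],[[0,0,-0.16],-0.77],[[0,0,-0.16],-0.88]]' 1
python3 - <<'E'
from h import *
T=cam("top");k=.64
s=read_state();M=Ro.from_quat(s["eef_rot"]).as_matrix();print(s["tool_pos"],s["joint_positions"],((np.array([.3,.55,.42])-s["tool_pos"])@M/.75))
lo=back(T,np.array([[280,265],[218,360]])*k,.05);hi=back(T,np.array([[183,207],[115,305]])*k,.152)
print(lo,hi); d=hi.mean(0)-lo.mean(0); print(d,np.degrees(np.arctan2(d[1],d[0])),(hi.mean(0)+lo.mean(0))/2)
for e in(lo,hi): v=e[1]-e[0];print(np.degrees(np.arctan2(v[1],v[0])))
v=back(T,np.array([[208,221],[137,327]])*k,.245);print(v,np.degrees(np.arctan2(*(v[1]-v[0])[1::-1])))
E
```

```text
clock: 14.48
tool_pos: [0.4353, -0.272, 0.389]
eef_rot: [0.987, -0.16, -0.001, -0.001]
ft_force: [-0.2, -0.6, 0.4]
finger_gap: 0.0006
finger_force: 0.0
[ 0.43528942 -0.27197013  0.38898578] [-6.94032992e-01  1.34466126e-01  1.25035717e+00 -6.88765628e-05
  1.75898982e+00  1.19769799e+00] [-0.51699741 -0.98312172 -0.03953691]
[[0.56899918 0.19910695 0.05      ]
 [0.40710937 0.30327937 0.05      ]] [[0.64565509 0.33512598 0.152     ]
 [0.49068147 0.43545132 0.152     ]]
[0.080114   0.13409549 0.102     ] 59.144218340887825 [0.52811128 0.31824091 0.101     ]
147.23963772287047
147.08217645207384
[[0.59581124 0.2679586  0.245     ]
 [0.44540941 0.3631507  0.245     ]] 147.66952311854178
```

```bash
python3 -m crank '[[[-0.03,-0.06,-0.005],-0.11],[[-0.06,-0.12,-0.01],-0.22],[[-0.09,-0.18,-0.015],-0.33],[[-0.125,-0.24,-0.02],-0.44],[[-0.16,-0.3,-0.025],-0.55],[[-0.195,-0.36,-0.03],-0.66],[[-0.23,-0.42,-0.035],-0.77],[[-0.26,-0.49,-0.04],-0.88]]'
python3 - <<'E'
from h import *
s=read_state();M=Ro.from_quat(s["eef_rot"]).as_matrix();print(s["tool_pos"],s["joint_positions"],((np.array([.3,.55,.42])-s["tool_pos"])@M/.75),np.degrees(np.arctan2(M[1,0],M[0,0])))
E
```

```text
clock: 15.48
tool_pos: [0.3678, 0.1397, 0.4196]
eef_rot: [0.863, 0.506, -0.0, 0.0]
ft_force: [1.3, -0.3, 0.1]
finger_gap: 0.0005
finger_force: 0.0
[0.36784729 0.13973462 0.41963364] [ 1.86186495e-01 -5.63261221e-02  1.37994115e+00 -4.58664529e-04
  1.81867672e+00  6.96482556e-01] [ 0.4331053  -0.34617118 -0.0007436 ] 60.755756258872445
```

```bash
python3 -m crank '[[[0.06,-0.05,0],-0.11],[[0.12,-0.1,0],-0.22],[[0.18,-0.145,0],-0.33],[[0.24,-0.19,0],-0.44],[[0.3,-0.24,0],-0.55],[[0.36,-0.29,0],-0.66],[[0.41,-0.33,0],-0.77],[[0.433,-0.346,0],-0.88]]'
python3 -m crank '[[[0,0,0],-0.11],[[0,0,0],-0.22],[[0,0,0],-0.33],[[0,0,0],-0.44],[[0,0,0],-0.55],[[0,0,0],-0.66],[[0,0,0],-0.77],[[0,0,0],-0.88]]'
python3 -m crank '[[[-0.08,0,0],-0.1],[[-0.16,0,0],-0.2],[[-0.24,0,0],-0.2],[[-0.32,0,0],-0.2],[[-0.4,0,0],-0.2],[[-0.48,0,0],-0.2],[[-0.56,0,0],-0.2],[[-0.56,0,0],-0.2]]'
python3 - <<'E'
from h import *
s=read_state();M=Ro.from_quat(s["eef_rot"]).as_matrix();print(s["tool_pos"],s["joint_positions"],M.round(3),np.degrees(np.arctan2(M[1,0],M[0,0])))
E
```

```text
clock: 16.48
tool_pos: [0.3019, 0.5514, 0.4175]
eef_rot: [0.341, 0.94, -0.002, -0.001]
ft_force: [-0.0, 0.0, 1.0]
finger_gap: 0.0009
finger_force: 0.0
clock: 17.48
tool_pos: [0.3029, 0.5488, 0.4188]
eef_rot: [-0.336, 0.942, -0.001, -0.001]
ft_force: [0.1, 0.4, -0.0]
finger_gap: 0.0004
finger_force: 0.0
clock: 18.48
tool_pos: [0.5303, 0.6972, 0.3408]
eef_rot: [-0.476, 0.879, 0.011, 0.025]
ft_force: [0.7, 0.3, -0.5]
finger_gap: 0.0006
finger_force: 0.0
[0.53033473 0.69721776 0.34075933] [ 0.83926835  0.81562455  0.22177002  0.00489468  2.0496643  -1.72204987] [[-0.545 -0.838  0.033]
 [-0.836  0.546  0.043]
 [-0.055 -0.004 -0.999]] -123.10493016439179
```

```bash
python3 -m crank '[[[-0.1,0,0],0],[[-0.2,0,0],0],[[-0.3,0,0],0],[[-0.4,0,0],0]]'
python3 - <<'E'
from h import *
s=read_state();M=Ro.from_quat(s["eef_rot"]).as_matrix();print(s["tool_pos"],s["joint_positions"],M[:,2].round(3))
E
python3 -m crank '[[[0.07,0,0],0],[[0.14,0,0],0],[[0.14,0,0],0]]'
python3 - <<'E'
from h import *
s=read_state();M=Ro.from_quat(s["eef_rot"]).as_matrix();print(s["tool_pos"],s["joint_positions"],M[:,2].round(3))
E
```

```text
clock: 18.98
tool_pos: [0.5593, 0.7561, 0.2757]
eef_rot: [-0.476, 0.878, 0.023, 0.05]
ft_force: [-0.5, 1.0, -0.0]
finger_gap: 0.0003
finger_force: 0.0
[0.55929784 0.75613828 0.27565685] [ 0.8568764   0.892408    0.2212887   0.00817984  1.91770676 -1.70387146] [ 0.066  0.088 -0.994]
clock: 19.35
tool_pos: [0.4974, 0.6625, 0.2608]
eef_rot: [-0.476, 0.878, 0.021, 0.044]
ft_force: [-0.1, 0.4, 0.3]
finger_gap: 0.0007
finger_force: 0.0
[0.49738395 0.66247022 0.26083192] [ 0.83839676  0.61234021  0.82251772  0.00954724  1.60965706 -1.72431333] [ 0.058  0.078 -0.995]
```

The achieved pose becomes the new base, so pressing against the reach limit tilts the tool and the tilt stays when I back off. I'll build up the outward tilt this way.

```bash
python3 -m crank '[[[-0.3,0,-0.2],0],[[-0.6,0,-0.4],0],[[-0.9,0,-0.6],0],[[-1,0,-0.7],0],[[-1,0,-0.7],0],[[-1,0,-0.7],0],[[-1,0,-0.7],0],[[-1,0,-0.7],0]]'
python3 - <<'E'
from h import *
s=read_state();M=Ro.from_quat(s["eef_rot"]).as_matrix();print(s["tool_pos"],s["joint_positions"],M[:,2].round(3))
E
```

```text
clock: 20.35
tool_pos: [0.5303, 0.7367, 0.3638]
eef_rot: [-0.475, 0.876, 0.036, 0.077]
ft_force: [0.1, 0.1, -1.6]
finger_gap: 0.0006
finger_force: 0.0
[0.53034896 0.73665621 0.36377106] [ 0.86533886  0.79428713  0.22187298  0.01236467  1.95625104 -1.69267468] [ 0.1    0.136 -0.986]
```

```bash
python3 -m crank '[[[-1,0,-0.7],0],[[-1,0,-0.7],0],[[-1,0,-0.7],0],[[-1,0,-0.7],0],[[-1,0,-0.7],0],[[-1,0,-0.7],0],[[-1,0,-0.7],0],[[-1,0,-0.7],0]]'
python3 - <<'E'
from h import *
s=read_state();M=Ro.from_quat(s["eef_rot"]).as_matrix();print(s["tool_pos"],s["joint_positions"],M[:,2].round(3))
E
```

```text
clock: 21.35
tool_pos: [0.5148, 0.7361, 0.4097]
eef_rot: [-0.473, 0.874, 0.049, 0.103]
ft_force: [-0.2, -0.0, -0.5]
finger_gap: 0.0005
finger_force: 0.0
[0.51484371 0.73613382 0.4096991 ] [ 0.87692477  0.74416186  0.22142168  0.01535773  1.94860943 -1.6795455 ] [ 0.133  0.182 -0.974]
```

```bash
python3 -m crank '[[[-1,0,-0.2],0],[[-1,0,-0.2],0],[[-1,0,-0.2],0],[[-1,0,-0.2],0],[[-1,0,-0.2],0],[[-1,0,-0.2],0],[[-1,0,-0.2],0],[[-1,0,-0.2],0]]'
python3 - <<'E'
from h import *
s=read_state();M=Ro.from_quat(s["eef_rot"]).as_matrix();print(s["tool_pos"],s["joint_positions"],M[:,2].round(3))
E
```

```text
clock: 22.35
tool_pos: [0.5452, 0.7969, 0.3576]
eef_rot: [-0.471, 0.87, 0.063, 0.13]
ft_force: [-0.4, 1.1, -1.1]
finger_gap: -0.0
finger_force: 0.0
[0.54518552 0.79691417 0.35758826] [ 0.89261085  0.8145636   0.22125989  0.0159153   1.81604967 -1.66526093] [ 0.167  0.232 -0.958]
```

```bash
for i in 1 2; do python3 -m crank '[[[-1,0,-0.45],0],[[-1,0,-0.45],0],[[-1,0,-0.45],0],[[-1,0,-0.45],0],[[-1,0,-0.45],0],[[-1,0,-0.45],0],[[-1,0,-0.45],0],[[-1,0,-0.45],0]]' | head -2; done
python3 - <<'E'
from h import *
s=read_state();M=Ro.from_quat(s["eef_rot"]).as_matrix();print(s["tool_pos"],s["joint_positions"],M[:,2].round(3))
E
```

```text
clock: 23.35
tool_pos: [0.5407, 0.8024, 0.3944]
clock: 24.35
tool_pos: [0.5339, 0.8015, 0.4386]
[0.5339231  0.80148363 0.43863332] [ 0.90202299  0.73695677  0.22148349  0.02255376  1.76796184 -1.65349437] [ 0.233  0.33  -0.915]
```

```bash
for i in 1 2 3; do python3 -m crank '[[[-1,0,-0.38],0],[[-1,0,-0.38],0],[[-1,0,-0.38],0],[[-1,0,-0.38],0],[[-1,0,-0.38],0],[[-1,0,-0.38],0],[[-1,0,-0.38],0],[[-1,0,-0.38],0]]' | head -2; done
python3 - <<'E'
from h import *
s=read_state();M=Ro.from_quat(s["eef_rot"]).as_matrix();print(s["tool_pos"],s["joint_positions"],M.round(3),np.degrees(np.arccos(-M[2,2])))
n=np.array([-.310,-.483,.819]);B=np.array([.522,.313,.112])
for d in(.25,.12): X=B+n*d;print(d,X,((X-s["tool_pos"])@M/.75))
E
```

```text
clock: 25.35
tool_pos: [0.5318, 0.8052, 0.4737]
clock: 26.35
tool_pos: [0.5259, 0.8017, 0.5169]
clock: 27.35
tool_pos: [0.5166, 0.7918, 0.5654]
[0.51656009 0.79182449 0.5653692 ] [ 0.90446138  0.61878868  0.22145529  0.03607162  1.69416758 -1.64581081] [[-0.443 -0.836  0.324]
 [-0.691  0.549  0.47 ]
 [-0.571 -0.016 -0.821]] 34.83717009309119
0.25 [0.4445  0.19225 0.31675] [ 0.7845037  -0.35288685 -0.13504034]
0.12 [0.4848  0.25504 0.21028] [ 0.78389941 -0.34961652  0.03827409]
```

```bash
python3 -m crank '[[[0.07,-0.03,-0.012],0],[[0.14,-0.063,-0.024],0],[[0.21,-0.094,-0.036],0],[[0.28,-0.126,-0.048],0],[[0.35,-0.157,-0.06],0],[[0.42,-0.189,-0.072],0],[[0.49,-0.22,-0.084],0],[[0.56,-0.252,-0.096],0]]'
python3 - <<'E'
from h import *
s=read_state();M=Ro.from_quat(s["eef_rot"]).as_matrix();print(s["joint_positions"],M[:,2].round(3))
n=np.array([-.310,-.483,.819]);B=np.array([.522,.313,.112])
for d in(.25,.12): X=B+n*d;print(d,X,((X-s["tool_pos"])@M/.75))
E
```

```text
clock: 28.35
tool_pos: [0.4646, 0.3624, 0.3871]
eef_rot: [-0.456, 0.838, 0.135, 0.268]
ft_force: [0.0, -0.7, 0.3]
finger_gap: 0.0005
finger_force: 0.0
[ 0.30435849 -0.07283514  1.63673553  0.40324069  1.10892332 -2.35702852] [ 0.325  0.47  -0.82 ]
0.25 [0.4445  0.19225 0.31675] [ 0.22235796 -0.10036621 -0.03844349]
0.12 [0.4848  0.25504 0.21028] [ 0.22188396 -0.09695703  0.13486867]
```

```bash
python3 -m crank '[[[0.07,-0.032,-0.012],0.03],[[0.14,-0.064,-0.024],0.05],[[0.2,-0.09,-0.035],0.05],[[0.222,-0.1,-0.038],0.05],[[0.222,-0.1,-0.038],0.05],[[0.222,-0.1,-0.038],0.05]]'
python3 - <<'E'
from h import *
s=read_state();a=get_image("wrist");C=cam("wrist",s);M=Ro.from_quat(s["eef_rot"]).as_matrix();print(s["tool_pos"],s["joint_positions"],M[:,2].round(3))
b=cv2.resize(a,(800,600))
n=np.array([-.310,-.483,.819]);B=np.array([.522,.313,.112])
for X in(B,s["tool_pos"]+M@[0,0,.25]): u=proj(C,X)[0]/.64; print(u); cv2.circle(b,(int(u[0]),int(u[1])),4,(255,0,0),-1)
for nm in("jog_top","guard"):
  for r in nets.trace(nm,"wrist")[:2]:
    ys,xs=np.nonzero(r["pixels"]);print(nm,r["conf"],np.array(r["box"])/.64,xs.mean()/.64,ys.mean()/.64)
cv2.imwrite("pics/w7.png",b[:,:,::-1])
E
```

```text
clock: 29.1
tool_pos: [0.4459, 0.2128, 0.3263]
eef_rot: [-0.416, 0.862, 0.137, 0.254]
ft_force: [0.6, 0.4, -0.3]
finger_gap: 0.0008
finger_force: 0.0
[0.4458873  0.21281494 0.32631275] [-0.09905945 -0.15554928  1.83887826  0.54006469  1.19186378 -2.70383699] [ 0.324  0.448 -0.833]
[385.9485589  249.15298106]
[389.65354978 262.6605578 ]
jog_top 0.97 [358.90625 226.09375  62.03125  55.78125] 389.54598106365836 251.26661966156325
guard 0.6 [273.4375  308.125   244.53125  69.6875 ] 407.6538553639847 352.9715936302682
```

View pics/w7.png

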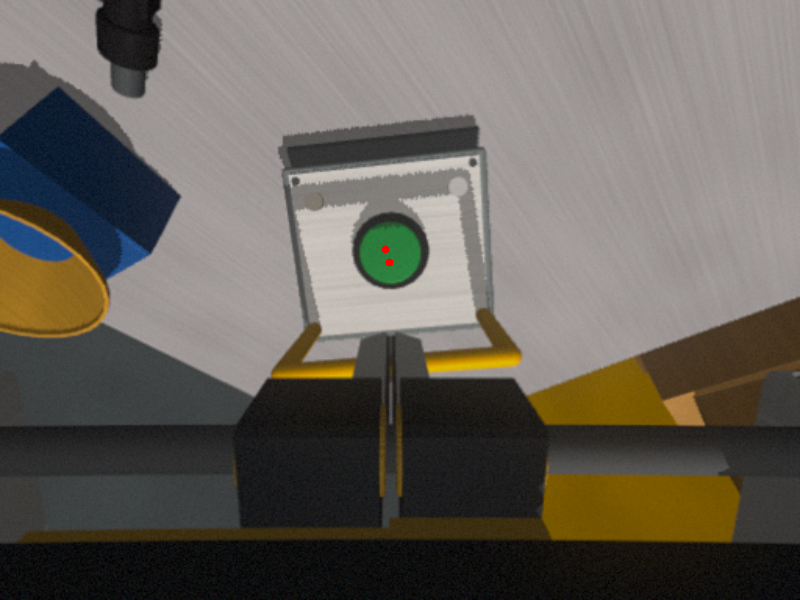

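The button is at (389.5,251), within about 3 mm of my estimate, and the guard bar (rows 330-375) passes behind the fingers. Joint 6 is at its limit, so I'm turning back while moving in.

Run:
```python
from h import *
s=read_state();M=Ro.from_quat(s["eef_rot"]).as_matrix()
n=np.array([-.310,-.483,.819]);B=np.array([.5205,.315,.111])
for d in(.16,.05,.01): X=B+n*d;print(d,X,((X-s["tool_pos"])@M/.75))
print(M.round(3),"x vs downslope deg",np.degrees(np.arcsin(M[:,0]@np.array([-.8415,.540,0]))))
```

```text
0.16 [0.4709  0.23772 0.24204] [ 0.0223589  -0.00895634  0.11898918]
0.05 [0.505   0.29085 0.15195] [ 0.0188388  -0.00418995  0.26554711]
0.01 [0.5174  0.31017 0.11919] [ 0.01755876 -0.00245672  0.31884091]
[[-0.526 -0.787  0.323]
 [-0.647  0.617  0.448]
 [-0.552  0.026 -0.834]] x vs downslope deg 5.327578439946162
```

```bash
python3 -m crank '[[[0.006,-0.002,0.03],0.04],[[0.012,-0.005,0.07],0.04],[[0.022,-0.009,0.119],0.04],[[0.022,-0.009,0.119],0.04],[[0.022,-0.009,0.119],0.04]]'
python3 - <<'E'
from h import *
s=read_state();M=Ro.from_quat(s["eef_rot"]).as_matrix();P=s["tool_pos"]
n=np.array([-.310,-.483,.819]);B=np.array([.5205,.315,.111]);print(s["joint_positions"],M[:,2].round(3))
for d in(.05,.01): X=B+n*d;print(d,X,((X-P)@M/.75))
F=np.c_[np.cross([-.8415,.54,0],n),[-.8415,.54,0],n]
print("x vs downslope deg",np.degrees(np.arcsin(M[:,0]@np.array([-.8415,.540,0]))))
# guard bar clearance vs body box in tool frame at press (tip at B)
u=np.array([.819*.540,.819*.8415,.574]);v=np.array([-.8415,.54,0]);c=B-n*.014
for w in(-.088,0,.088): print(((c+u*.075+n*.125+v*w-B)@M).round(3))
E
```

```text
clock: 29.88
tool_pos: [0.4715, 0.2371, 0.2429]
eef_rot: [-0.388, 0.875, 0.145, 0.25]
ft_force: [-0.1, -1.0, -0.1]
finger_gap: 0.0002
finger_force: 0.0
[-0.02009445 -0.05290588  1.9637462   0.5882034   0.95795079 -2.70388138] [ 0.324  0.447 -0.833]
0.05 [0.505   0.29085 0.15195] [-0.00250369  0.00613694  0.14762738]
0.01 [0.5174  0.31017 0.11919] [-0.00363681  0.00800308  0.20092001]
x vs downslope deg 8.958919292057942
[-0.085 -0.079 -0.11 ]
[-0.072  0.008 -0.113]
[-0.058  0.095 -0.116]
```

```bash
python3 -m crank '[[[0.01,0.002,0.02],0.04],[[0.01,0.004,0.06],0.04],[[0.01,0.007,0.1],0.04],[[0.01,0.007,0.14],0.04],[[0.01,0.007,0.17],0.04],[[0.01,0.007,0.17],0.04],[[0.01,0.007,0.17],0.04]]'
python3 - <<'E'
from h import *
s=read_state();M=Ro.from_quat(s["eef_rot"]).as_matrix();P=s["tool_pos"]
n=np.array([-.310,-.483,.819]);B=np.array([.5205,.315,.111]);print(s["joint_positions"],M[:,2].round(3))
print("tip rel button in tool",((P-B)@M*1000).round(1),"along n",(P-B)@n, "n in tool", (n@M).round(3))
u=np.array([.819*.540,.819*.8415,.574]);v=np.array([-.8415,.54,0]);c=B-n*.014
for w in(-.088,0,.088): print(((c+u*.075+n*.125+v*w-P)@M).round(3))
E
```

```text
clock: 30.75
tool_pos: [0.5048, 0.2962, 0.1375]
eef_rot: [-0.358, 0.889, 0.149, 0.242]
ft_force: [0.1, 1.2, 0.4]
finger_gap: 0.0006
finger_force: 0.0
[ 0.14406961  0.13811647  2.0587169   0.70541537  0.64040183 -2.70373687] [ 0.324  0.438 -0.838]
tip rel button in tool [  6.2   0.4 -35.6] along n 0.03567851584828097 n in tool [ 0.027 -0.043 -0.999]
[-0.096 -0.074 -0.075]
[-0.076  0.011 -0.078]
[-0.057  0.097 -0.081]
```

```bash
python3 -m crank '[[[0.004,0,0.012],0.03],[[0.004,0,0.024],0.03],[[0.004,0,0.036],0.03],[[0.004,0,0.04],0.03],[[0.004,0,0.04],0.03]]'
python3 -m crank '[[[0,0,0.004],0],[[0,0,0.007],0],[[0,0,0.007],0]]'
python3 - <<'E'
from h import *
s=read_state();M=Ro.from_quat(s["eef_rot"]).as_matrix();P=s["tool_pos"]
n=np.array([-.310,-.483,.819]);B=np.array([.5205,.315,.111]);print(s["joint_positions"],M[:,2].round(3))
print("tip rel button in tool",((P-B)@M*1000).round(1),"along n",(P-B)@n,"F.n",s["ft_force"]@n)
E
```

```text
clock: 31.38
tool_pos: [0.5118, 0.3081, 0.1095]
eef_rot: [-0.337, 0.898, 0.154, 0.236]
ft_force: [-2.4, -4.2, 1.5]
finger_gap: 0.0006
finger_force: 2.0
clock: 31.75
tool_pos: [0.513, 0.3101, 0.1066]
eef_rot: [-0.337, 0.899, 0.153, 0.236]
ft_force: [-6.4, -10.9, 10.0]
finger_gap: 0.0005
finger_force: 7.9
[ 0.17921143  0.19962535  2.07584453  0.7627963   0.56439592 -2.70372227] [ 0.321  0.434 -0.842]
tip rel button in tool [ 9.9  1.  -0.8] along n 0.0010910706181431658 F.n 15.440758646398955
```

Force along the button axis is 15 N, against 6 N for fully down, so the button has bottomed. I'll hold it for about 4 s.

```bash
for i in 1 2 3 4; do python3 -m crank '[[[0,0,0],0],[[0,0,0],0],[[0,0,0],0],[[0,0,0],0],[[0,0,0],0],[[0,0,0],0],[[0,0,0],0],[[0,0,0],0]]' | head -4; done
python3 - <<'E'
from h import *
s=read_state();a=get_image("wrist");b=get_image("scene")
cv2.imwrite("pics/w8.png",np.hstack([cv2.resize(a,(400,300)),cv2.resize(b[50:170,300:460],(400,300))])[:,:,::-1])
E
```

```text
clock: 32.75
tool_pos: [0.513, 0.31, 0.1066]
eef_rot: [-0.337, 0.899, 0.153, 0.236]
ft_force: [-6.9, -10.6, 10.3]
clock: 33.75
tool_pos: [0.513, 0.3101, 0.1065]
eef_rot: [-0.337, 0.899, 0.153, 0.236]
ft_force: [-7.1, -10.5, 10.5]
clock: 34.75
tool_pos: [0.513, 0.3101, 0.1066]
eef_rot: [-0.337, 0.899, 0.153, 0.236]
ft_force: [-7.6, -11.9, 10.0]
clock: 35.75
tool_pos: [0.513, 0.31, 0.1065]
eef_rot: [-0.337, 0.899, 0.153, 0.236]
ft_force: [-7.1, -11.2, 9.0]
```

View pics/w8.png

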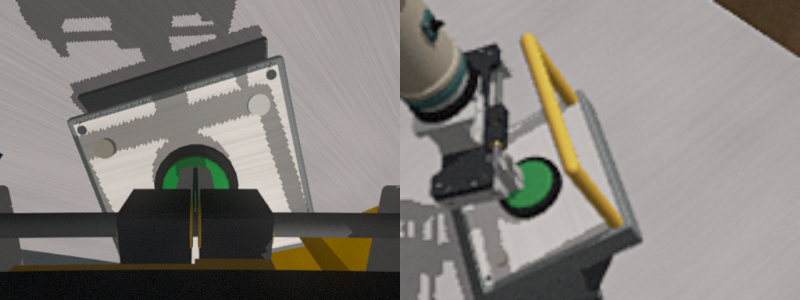

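The wrist view shows the fingertips on the green cap at about (195,168) and nothing near the guard. I'll release in small steps and read force against travel, to confirm the cap was fully down.

```bash
cat > r.py <<'E'
from h import *
s=read_state();n=np.array([-.310,-.483,.819]);print(round(s["clock"],2),"d mm",round(1000*(s["tool_pos"]-[.5205,.315,.111])@n,1),"Fn",round(s["ft_force"]@n,1))
E
python3 r.py; python3 -m crank '[[[0,0,-0.002],0],[[0,0,-0.002],0]]' >/dev/null; python3 r.py
python3 -m crank '[[[0,0,-0.002],0],[[0,0,-0.002],0]]' >/dev/null; python3 r.py
python3 -m crank '[[[0,0,-0.003],0],[[0,0,-0.003],0]]' >/dev/null; python3 r.py
python3 -m crank '[[[0,0,-0.003],0],[[0,0,-0.003],0]]' >/dev/null; python3 r.py
python3 -m crank '[[[0,0,-0.003],0],[[0,0,-0.003],0]]' >/dev/null; python3 r.py
```

```text
35.85 d mm 1.1 Fn 14.6
36.1 d mm 2.0 Fn 5.4
36.35 d mm 3.3 Fn 5.2
36.6 d mm 5.5 Fn 3.4
36.85 d mm 7.7 Fn 2.2
37.1 d mm 9.9 Fn -1.1
```

The spring gives 6 N down to 0 over about 8 mm of travel, so the button was fully down throughout. Now I'll retreat.

```bash
python3 -m crank '[[[0,0,-0.02],0],[[0,0,-0.05],0],[[0,0,-0.09],0],[[0,0,-0.13],0],[[0,0,-0.16],0],[[0,0,-0.16],0],[[0,0,-0.16],0]]'
python3 - <<'E'
from h import *
s=read_state();b=get_image("top")
for r in nets.trace("shaft","top")[:4]: print(r["conf"],r["box"])
print(s["joint_positions"],np.abs(s["joint_vel"]).max(),s["ft_force"])
arm.job_done()
E
```

```text
clock: 37.98
tool_pos: [0.4717, 0.2546, 0.2151]
eef_rot: [-0.336, 0.899, 0.154, 0.236]
ft_force: [0.2, 0.9, -0.5]
finger_gap: 0.0004
finger_force: 0.0
0.84 [341.6, 281.9, 95.3, 51.7]
0.61 [316.4, 206.9, 71.9, 19.8]
0.58 [293.7, 125.1, 15.6, 51.1]
[ 0.04454691 -0.01958154  1.99902209  0.58265908  0.86866419 -2.55927959] 0.01765895137517705 [ 0.24690977  0.86914161 -0.48645437]
the job is handed in; nothing more can be done
```

The shaft is turned end for end and lying in both V-blocks with its gear next to the drive head. The jog button was then held fully down for over 4 s and released, and the job was handed in at about 38 s. One doubt: joint 6 sat at about -2.704 rad during the button approach, press and hold, just past its stated -2.7 limit.

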